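# Call a two-cup order at the coffee bar

## Task

Call out a finished order at the coffee bar: ring the order bell by pressing its plunger down with the fingertips, then let it come back up. Then show the customer the two cups of the order by pointing down at the middle of each lid with the fingertips a few centimetres above it, dwelling there about two seconds without touching: first the smallest takeaway cup, then the largest, and finish still pointing at the largest. Do not dip down to point at the middle-sized cup, and do not touch, move or lift any of the cups or the other loose things on the counter.

Things in the scene. Friction and masses are not known exactly. Their poses are not given: they have to be found in the camera images.
- bell_plunger (a joint): plunger of the order bell: 0 m up, 0.006 m fully down, slides straight down; it rings from 0.004 m; a spring of 1.2 N at the top and about 5 N at the bottom brings it back up
- bell_top (a point): centre of the top of the bell's plunger: a flat steel disc 20 mm across, 66 mm above the counter when up, standing on a steel dome 78 mm across and 43 mm high with a black foot 84 mm across, fixed to the counter
- small_cup: smallest takeaway cup: white paper tapering to the foot, flat black lid, 45 mm across at the foot, 62 mm at the lid, 65 mm high, loose, about 90 g. Origin at the centre of its underside, z up; not to be touched.
- small_cup_lid (a point): centre of the top of the small cup's lid, 65 mm above the counter; z up
- medium_cup: middle-sized takeaway cup: white paper tapering to the foot, flat black lid, 58 mm across at the foot, 80 mm at the lid, 98 mm high, loose, about 260 g. Origin at the centre of its underside, z up; not to be touched.
- medium_cup_lid (a point): centre of the top of the medium cup's lid, 98 mm above the counter; z up
- large_cup: largest takeaway cup: white paper tapering to the foot, flat black lid, 65 mm across at the foot, 90 mm at the lid, 140 mm high, loose, about 420 g. Origin at the centre of its underside, z up; not to be touched.
- large_cup_lid (a point): centre of the top of the large cup's lid, 140 mm above the counter; z up
- milk_pitcher: bystander: green open milk pitcher with one handle, 86 mm across, 100 mm high, loose; the handle sticks out along its +y by less than 45 mm; origin at the centre of its underside
- sugar_jar: bystander: white jar with a steel cap, 68 mm across, 105 mm high, loose; origin at the centre of its underside
- tamper: bystander: upright dark wooden tamper, 58 mm across, 86 mm high, loose; origin at the centre of its underside
- brush: bystander: counter brush lying along its x, loose, well to the robot's right; origin near its middle, at its underside
- portafilter: bystander: steel filter basket 68 mm across and 34 mm high with a black handle reaching 185 mm along its -x, loose, to the robot's left; origin under the basket's centre
Things that resemble listed ones, but are neither listed nor needed, are in the scene too. Leave any pink, red or yellow look-alike of the part that bears bell_plunger alone.

How it is judged:
On the way, in this order (a step that is already met when the one before it is completed fails the run):
1. the bell is rung: its plunger is pressed at least 4 mm down (value of joint bell_plunger above 0.004 m and contact force between the fingers and bell_plunger above 0.5 N), for 0.04 s.
2. the bell is released and the grasp point dwells 1.5 s above the smallest cup: within 30 mm of the lid's centre sideways, 12 to 100 mm above the lid (value of joint bell_plunger below 0.0015 m and horizontal distance between the grasp point and small_cup_lid below 0.03 m and z of the grasp point in the frame of small_cup_lid between 0.012 and 0.1 m), for 1.5 s.
3. the grasp point dwells 1.5 s above the largest cup, within the same limits (value of joint bell_plunger below 0.0015 m and horizontal distance between the grasp point and large_cup_lid below 0.03 m and z of the grasp point in the frame of large_cup_lid between 0.012 and 0.1 m), for 1.5 s.
At the end, for the whole second after the job is handed in: bell plunger up again; the grasp point still above the largest cup's lid, within 30 mm of its centre sideways and 12 to 100 mm above it; all cups upright, nothing loose moved more than 15 mm (all of step 3 and distance of each of small_cup, medium_cup, large_cup, milk_pitcher, sugar_jar, tamper, brush, portafilter from where it was at the start of the episode below 0.015 m and angle between each of small_cup, medium_cup, large_cup's own z axis and vertical below 0.1 rad); the robot touches nothing.
It fails at once if a cup is touched by the robot (contact force between any of the fingers, the arm and small_cup above 0.3 N or contact force between any of the fingers, the arm and medium_cup above 0.3 N or contact force between any of the fingers, the arm and large_cup above 0.3 N).
It fails at once if another loose thing is touched by the robot (contact force between any of the fingers, the arm and milk_pitcher above 0.3 N or contact force between any of the fingers, the arm and sugar_jar above 0.3 N or contact force between any of the fingers, the arm and tamper above 0.3 N or contact force between any of the fingers, the arm and brush above 0.3 N or contact force between any of the fingers, the arm and portafilter above 0.3 N).
It fails at once if a loose thing is moved more than 15 mm or lifted (distance of any of small_cup, medium_cup, large_cup, milk_pitcher, sugar_jar, tamper, brush, portafilter from where it was at the start of the episode above 0.015 m).
It fails at once if the middle-sized cup is pointed at: the grasp point within 30 mm of its lid's centre sideways and less than 50 mm above it (horizontal distance between the grasp point and medium_cup_lid below 0.03 m and z of the grasp point in the frame of medium_cup_lid below 0.05 m).
It also fails if it takes over 51 s, if anything falls off the work surface, if the arm or the gripper's body presses on something with over 40 N, if the wrist force passes 120 N, or if a joint passes its speed limit or range.

## Robot

A 6-joint arm with a two-finger parallel gripper is mounted at the origin on the work surface. World frame = base frame: x ahead of the robot, y to its left, z up, the work surface at z = 0. Lengths are in m, angles in rad, forces in N, time in s.
With the tool pointing down it reaches from about 0.4 to 0.825 m from the base axis. Payload 7 kg.
Tool frame: the origin (TCP) lies on the front face of the gripper's body, between the roots of the fingers; the fingertips stand 66 mm ahead of it and the grasp point (between the pads) lies 47 mm ahead of it; z points along the fingers, y is the line along which they close (so a half turn about z gives the same grasp; the last joint's range is limited). The gripper opens to 88 mm and grips with 3 to 60 N. Pads are 19 mm wide; open, the fingers measure 130 mm over their backs; the gripper's body (78 mm by 193 mm) begins 47 mm behind the grasp point.
Start: joints at [-0.859, 0.359, 0.012, 0, -1.224, -0.288], TCP at [0.278, -0.615, 0.292] pointing down, gripper open.
Joint ranges: [-3.07, 3.07], [-1.43, 2.12], [-1.02, 1.25], [-3.03, 1.67], [-3.05, -0], [-3.03, 3.03]. Speed limits (rad/s): [2.39, 2.39, 3.01, 3.14, 3.14, 3.14].

## Interface

Orientations are given as [roll, pitch, yaw] about the fixed x, y, z axes, in that order (R = Rz(yaw) Ry(pitch) Rx(roll)).
In Python, from station import arm gives the robot as it stands. The module is installed in compiled form; this text tells all that it offers.
- The arm moves only by the tool move_arm, never from a script. Its argument "increments" is a list of rows, each an object of numbers: "jaw": the gripper command: -1 is shut, 1 is fully open, values between are in proportion; "dx", "dy", "dz": the shift along the tool's x, y, z in m; "twist": the turn about the tool's z in rad. A call has 1 to 12 rows; each row shifts and turns the commanded pose from where the row before left it, along the tool's axes as they then stand; what a row does not reach is not made up. A row lasts 1/12 s, in which the tool goes at most 41.7 mm and 7.16 degrees, less where a joint would pass 70% of its speed; a pose out of reach is approached as far as the arm can. A call is refused whole if a number of a shift passes 0.0417 or a number of a turn 0.125, either way. A call with a gripper value outside its range is refused whole. The fingers move at their own pace and stop on an object; "force" is the grip in N (left out, the last holds). Time passes only in rows, so rows that do not move let the fingers close. It gives the time, the measured TCP pose, the force, the opening and the grip force at its end, in the units of the state.
- arm.get_state(): the state, without advancing time (a new reading comes with each control period).
- arm.grab_frame(name): name is "side" or "top"; returns the picture (400x640x3 uint8, blue, green, red); there is no depth.
- arm.camera_info(name): a dict with "K" (3x3 intrinsics, pixels), "extrinsics" (4x4, takes a point from camera to world coordinates). Camera axes: x right, y down, z forward; pixel columns grow to the right and rows downward; lengths in m; the calibration is good to about 2 mm. A picture is of the moment at which its call begins. camera_info takes no time and is no camera call.
- arm.job_done(): hands the job in; it is judged then, once.
Trained networks look in the newest picture that a camera, given by its name, has taken for a name from the list of things; names that differ only in an ending like _2 or _b are one class to them, and where a whole thing is asked for, a point or a joint stands for the part that bears it (a point fixed in the world has none). Each returns a list of dicts, best first, with "score" (0 to 1); they miss things now and then, are a little off and sometimes report something else, mostly with a low value. They report only what shows in the picture. A call takes as long as a camera call. They do not tell look-alikes from the thing itself.
- arm.find_in(camera, name): "position" ([x, y, z] in m, in world coordinates, good to about 4 mm: the middle of the surface that is visible of it).
- arm.silhouettes(camera, name): "pixels" (400x640 bool, what is visible of it).
- arm.pinpoint(camera, name): "position" ([x, y, z] in m, in world coordinates, good to about 4 mm: a listed point, or the origin of a listed thing).
The state is a dict: "t": time; "q": joint angles; "qd": joint speeds; "joint_efforts": joint torques, N m; "eef_pos": TCP position; "ee_rot": TCP orientation; "force": force on the tool from outside, world axes, zero at the start; "moment": the same for the moment, N m; "width": finger opening in m; "gripper_force": force on a finger pad.
Only numpy, scipy, OpenCV 4.12 (cv2) and the standard library are available. Lean on these libraries where they do the work, as an engineer would, in place of code of your own. Each camera call takes 0.05 s, during which the arm holds its last target. There are 200 camera calls.

## Working session

There is one attempt and no reset: what is moved stays moved. The work goes in short steps, Python scripts to look and compute and a tool call to move; the robot and the scene stay as the last step left them, time stands still between calls to the robot, and variables do not carry over. Pictures are saved under pics/ and viewed, at most 10 in all, crops included, and the job is handed in when it is done.

Besides the shell and the picture viewer there is one more tool, called after ">>>" as name(argument=value, ...) on one line, values as JSON. move_arm: Moves the arm, as the interface text tells. Its arguments: {"type":"object","properties":{"increments":{"type":"array"},"force":{"type":"number"}},"required":["increments"]}

```bash
mkdir -p pics
python3 - <<'E'
from station import arm
import cv2
for c in("top","side"):
    cv2.imwrite(f"pics/{c}1.png",arm.grab_frame(c))
    for n in("bell_top","small_cup_lid","medium_cup_lid","large_cup_lid","milk_pitcher","sugar_jar","tamper","brush","portafilter"):
        print(c,n,[(round(d["score"],2),d["position"] if isinstance(d["position"],list) else d["position"].round(3).tolist()) for d in arm.pinpoint(c,n)])
s=arm.get_state();print(s["t"],s["eef_pos"],s["ee_rot"],s["width"])
E
```

```text
top bell_top [(0.59, [0.4338, 0.0564, 0.0657]), (0.56, [0.5636, 0.0268, 0.0618]), (0.53, [0.3062, 0.1656, 0.0636])]
top small_cup_lid [(0.83, [0.6362, -0.2824, 0.0609])]
top medium_cup_lid [(0.59, [0.4414, 0.2226, 0.0965])]
top large_cup_lid [(0.98, [0.6394, 0.1634, 0.14])]
top milk_pitcher [(0.74, [0.4565, -0.2002, -0.0013]), (0.49, [0.4414, 0.2252, -0.0038])]
top sugar_jar [(0.79, [0.6453, -0.085, 0.0038])]
top tamper [(0.68, [0.3723, -0.4165, -0.0014])]
top brush [(0.71, [0.6105, -0.4414, -0.003]), (0.43, [0.3715, -0.4166, 0.0022]), (0.34, [0.4567, -0.1989, -0.0019])]
top portafilter [(0.95, [0.6268, 0.4375, 0.0003])]
side bell_top [(0.49, [0.3012, 0.1658, 0.0669]), (0.48, [0.44, 0.0602, 0.0662]), (0.44, [0.5656, 0.0301, 0.0653]), (0.36, [0.345, -0.081, 0.069])]
side small_cup_lid [(0.59, [0.6362, -0.2803, 0.0661]), (0.52, [0.6398, 0.1672, -0.0025])]
side medium_cup_lid [(0.68, [0.4426, 0.2221, 0.0986]), (0.24, [0.6346, -0.2817, 0.0696])]
side large_cup_lid [(0.65, [0.6411, 0.1631, 0.1391])]
side milk_pitcher [(0.61, [0.4581, -0.2005, -0.0055])]
side sugar_jar [(0.72, [0.6472, -0.0881, 0.0003]), (0.44, [0.6417, 0.1616, 0.1395])]
side tamper [(0.62, [0.37, -0.4106, -0.0008])]
side brush [(0.8, [0.6141, -0.4367, -0.0004])]
side portafilter [(0.6, [0.6275, 0.441, 0.0032])]
1.0 [ 0.27754465 -0.61528877  0.29217313] [-3.14156125e+00  1.46770977e-05 -2.71783653e+00] 0.08770529429752545
```

View pics/top1.png

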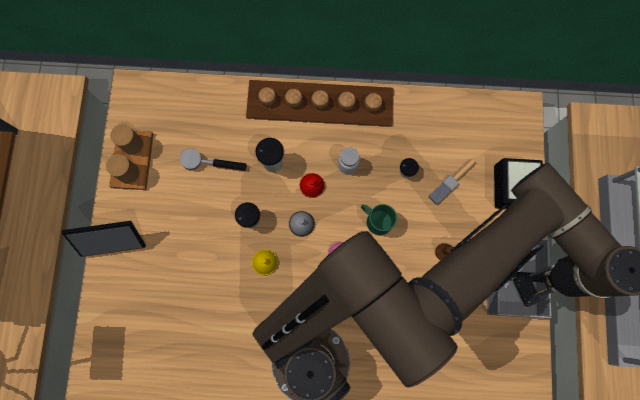

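View pics/side1.png

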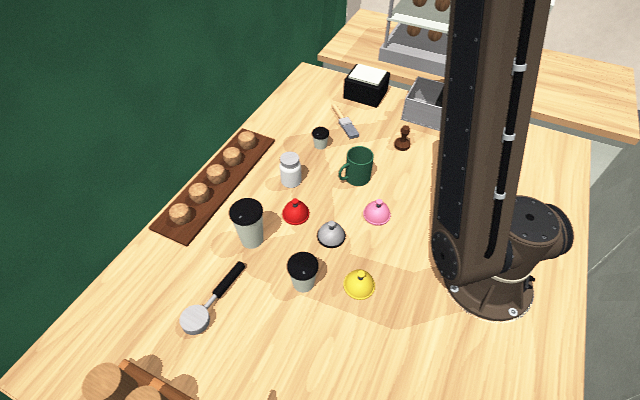

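Top-view candidates for the bell are steel (302,223), red (312,185), yellow (265,262) and pink (340,250). The steel dome fits the description (steel dome, black foot), at about (0.437, 0.058). I'll confirm it in an enlarged crop.

Run:
```python
from station import arm
import cv2,numpy as np
o=[]
for c in("top","side"):
    im=cv2.imread(f"pics/{c}1.png");i=arm.camera_info(c);K=np.array(i["K"]);T=np.linalg.inv(np.array(i["extrinsics"]))
    def pr(p): v=K@(T@np.r_[p,1])[:3]; return v[:2]/v[2]
    p=pr([.437,.058,.066]);print(c,p,pr([.638,.163,.14]),pr([.636,-.281,.065]))
    x,y=(p+.5).astype(int);cr=cv2.resize(im[y-35:y+35,x-35:x+35],(400,400),interpolation=cv2.INTER_CUBIC)
    q=((p-[x-35,y-35])*400/70).astype(int);cv2.drawMarker(cr,tuple(int(a) for a in q),(0,255,0),0,16,1);o.append(cr)
cv2.imwrite("pics/crop.png",np.hstack(o))
```

```text
top [300.49709426 220.26604845] [270.26543231 150.63940363] [408.9787816  165.75538897]
side [331.59040066 222.68144268] [246.42124698 208.23771393] [319.77941472 130.88866005]
```

View pics/crop.png

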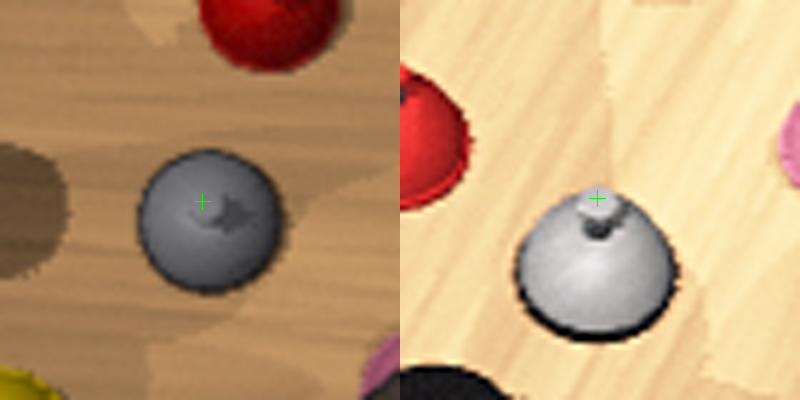

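The crop shows the grey steel dome with its black foot and knob, so this is the right bell. The disc sits about 1 px (3 mm) nearer than the mark, so I'll aim at (0.434, 0.057).

>>> move_arm(increments=[{"jaw": -1,"dx": -0.0175,"dy": 0.0229},{"jaw": -1,"dx": -0.0175,"dy": 0.0229},{"jaw": -1,"dx": -0.0175,"dy": 0.0229},{"jaw": -1,"dx": -0.0175,"dy": 0.0229},{"jaw": -1,"dx": -0.0175,"dy": 0.0229},{"jaw": -1,"dx": -0.0175,"dy": 0.0229},{"jaw": -1,"dx": -0.0175,"dy": 0.0229},{"jaw": -1,"dx": -0.0175,"dy": 0.0229},{"jaw": -1,"dx": -0.0175,"dy": 0.0229},{"jaw": -1,"dx": -0.0175,"dy": 0.0229},{"jaw": -1,"dx": -0.0175,"dy": 0.0229},{"jaw": -1,"dx": -0.0175,"dy": 0.0229}])

```text
$.increments[0]: bad value
```

>>> move_arm(increments=[{"jaw": -1,"dx": -0.0175,"dy": 0.0229},{"jaw": -1,"dx": -0.0175,"dy": 0.0229},{"jaw": -1,"dx": -0.0175,"dy": 0.0229},{"jaw": -1,"dx": -0.0175,"dy": 0.0229},{"jaw": -1,"dx": -0.0175,"dy": 0.0229},{"jaw": -1,"dx": -0.0175,"dy": 0.0229},{"jaw": -1,"dx": -0.0175,"dy": 0.0229},{"jaw": -1,"dx": -0.0175,"dy": 0.0229},{"jaw": -1,"dx": -0.0175,"dy": 0.0229},{"jaw": -1,"dx": -0.0175,"dy": 0.0229},{"jaw": -1,"dx": -0.0175,"dy": 0.0229},{"jaw": -1,"dx": -0.0175,"dy": 0.0229}])

```text
$.increments[0]: bad value
```

>>> move_arm(increments=[{"jaw": -1,"dx": -0.0175,"dy": 0.0229,"dz": 0,"twist": 0},{"jaw": -1,"dx": -0.0175,"dy": 0.0229,"dz": 0,"twist": 0},{"jaw": -1,"dx": -0.0175,"dy": 0.0229,"dz": 0,"twist": 0},{"jaw": -1,"dx": -0.0175,"dy": 0.0229,"dz": 0,"twist": 0},{"jaw": -1,"dx": -0.0175,"dy": 0.0229,"dz": 0,"twist": 0},{"jaw": -1,"dx": -0.0175,"dy": 0.0229,"dz": 0,"twist": 0},{"jaw": -1,"dx": -0.0175,"dy": 0.0229,"dz": 0,"twist": 0},{"jaw": -1,"dx": -0.0175,"dy": 0.0229,"dz": 0,"twist": 0},{"jaw": -1,"dx": -0.0175,"dy": 0.0229,"dz": 0,"twist": 0},{"jaw": -1,"dx": -0.0175,"dy": 0.0229,"dz": 0,"twist": 0},{"jaw": -1,"dx": -0.0175,"dy": 0.0229,"dz": 0,"twist": 0},{"jaw": -1,"dx": -0.0175,"dy": 0.0229,"dz": 0,"twist": 0}])

```text
t: 2.0
eef_pos: [0.356, -0.2772, 0.2924]
ee_rot: [-3.141, 0.001, -2.718]
force: [0.6, 1.0, 0.3]
width: 0.013
gripper_force: 0.0
```

>>> move_arm(increments=[{"jaw": -1,"dx": -0.0175,"dy": 0.0229,"dz": 0,"twist": 0},{"jaw": -1,"dx": -0.0175,"dy": 0.0229,"dz": 0,"twist": 0},{"jaw": -1,"dx": -0.0175,"dy": 0.0229,"dz": 0,"twist": 0},{"jaw": -1,"dx": -0.0175,"dy": 0.0229,"dz": 0,"twist": 0},{"jaw": -1,"dx": -0.0175,"dy": 0.0229,"dz": 0,"twist": 0},{"jaw": -1,"dx": -0.0175,"dy": 0.0229,"dz": 0,"twist": 0},{"jaw": -1,"dx": -0.0175,"dy": 0.0229,"dz": 0,"twist": 0},{"jaw": -1,"dx": -0.0175,"dy": 0.0229,"dz": 0,"twist": 0},{"jaw": -1,"dx": -0.0175,"dy": 0.0229,"dz": 0,"twist": 0},{"jaw": -1,"dx": -0.0175,"dy": 0.0229,"dz": 0,"twist": 0},{"jaw": -1,"dx": -0.0175,"dy": 0.0229,"dz": 0,"twist": 0},{"jaw": -1,"dx": -0.0175,"dy": 0.0229,"dz": 0,"twist": 0}])

```text
t: 3.0
eef_pos: [0.4344, 0.0599, 0.2926]
ee_rot: [3.141, 0.001, -2.717]
force: [0.3, 0.1, -0.4]
width: 0.0005
gripper_force: 0.0
```

>>> move_arm(increments=[{"jaw": -1,"dx": 0,"dy": 0,"dz": 0.03,"twist": 0},{"jaw": -1,"dx": 0,"dy": 0,"dz": 0.03,"twist": 0},{"jaw": -1,"dx": 0,"dy": 0,"dz": 0.03,"twist": 0},{"jaw": -1,"dx": 0,"dy": 0,"dz": 0.02,"twist": 0},{"jaw": -1,"dx": 0,"dy": 0,"dz": 0.01,"twist": 0},{"jaw": -1,"dx": 0,"dy": 0,"dz": 0,"twist": 0},{"jaw": -1,"dx": 0,"dy": 0,"dz": 0,"twist": 0},{"jaw": -1,"dx": 0,"dy": 0,"dz": 0,"twist": 0}])

```text
t: 3.67
eef_pos: [0.435, 0.0587, 0.1731]
ee_rot: [-3.142, 0.001, -2.718]
force: [0.4, 0.4, 0.8]
width: 0.0003
gripper_force: 0.0
```

Run:
```python
from station import arm
import cv2,numpy as np
im=arm.grab_frame("side");print(arm.get_state()["eef_pos"],arm.get_state()["t"])
print([(d["score"],d["position"]) for d in arm.pinpoint("side","bell_top")])
i=arm.camera_info("side");K=np.array(i["K"]);T=np.linalg.inv(np.array(i["extrinsics"]))
e=np.array(arm.get_state()["eef_pos"]);v=K@(T@np.r_[e-[0,0,.066],1])[:3];print(v[:2]/v[2])
cv2.imwrite("pics/s2.png",cv2.resize(im[140:260,250:410],(800,600),interpolation=cv2.INTER_CUBIC))
```

```text
[0.43506954 0.05876218 0.17328748] 3.7167
[(0.53, [0.5643, 0.0301, 0.0612]), (0.48, [0.2999, 0.1684, 0.0671])]
[332.59292449 214.17161378]
```

View pics/s2.png

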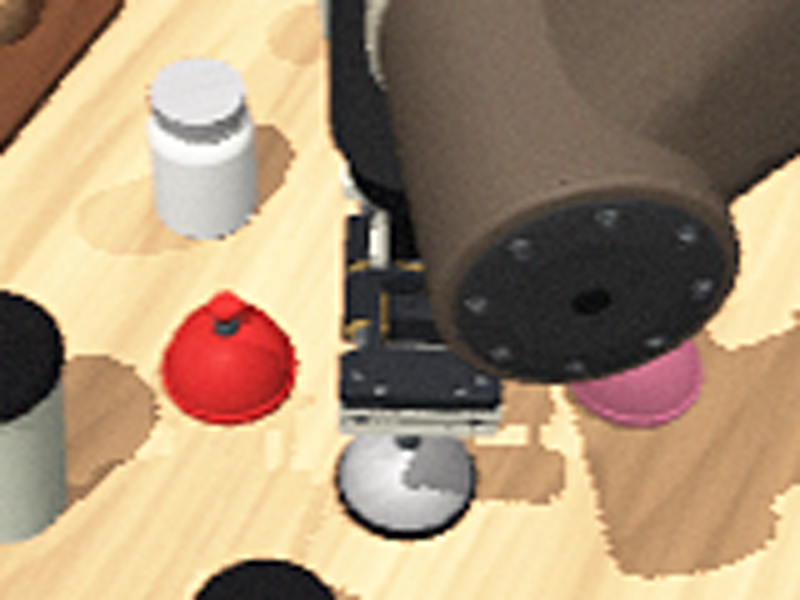

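The block hiding the bell is the end of the gripper body, which is nearer the camera. The projected tip column, 332.6, matches the knob's, 331.6. Next I press down, watching the force.

>>> move_arm(increments=[{"jaw": -1,"dx": 0,"dy": 0,"dz": 0.02,"twist": 0},{"jaw": -1,"dx": 0,"dy": 0,"dz": 0.016,"twist": 0},{"jaw": -1,"dx": 0,"dy": 0,"dz": 0.004,"twist": 0},{"jaw": -1,"dx": 0,"dy": 0,"dz": 0.002,"twist": 0},{"jaw": -1,"dx": 0,"dy": 0,"dz": 0.002,"twist": 0},{"jaw": -1,"dx": 0,"dy": 0,"dz": 0.002,"twist": 0},{"jaw": -1,"dx": 0,"dy": 0,"dz": 0,"twist": 0},{"jaw": -1,"dx": 0,"dy": 0,"dz": 0,"twist": 0}])

```text
t: 4.43
eef_pos: [0.4346, 0.0584, 0.1267]
ee_rot: [-3.142, 0.001, -2.718]
force: [-1.1, -2.0, 3.4]
width: 0.0004
gripper_force: 2.1
```

>>> move_arm(increments=[{"jaw": -1,"dx": 0,"dy": 0,"dz": 0.0007,"twist": 0},{"jaw": -1,"dx": 0,"dy": 0,"dz": 0.0005,"twist": 0},{"jaw": -1,"dx": 0,"dy": 0,"dz": 0,"twist": 0},{"jaw": -1,"dx": 0,"dy": 0,"dz": 0,"twist": 0}])

```text
t: 4.77
eef_pos: [0.4347, 0.0585, 0.1257]
ee_rot: [-3.141, 0.001, -2.717]
force: [-4.4, -2.1, 12.3]
width: 0.0006
gripper_force: 5.8
```

Run:
```python
from station import arm
import cv2,numpy as np
im=arm.grab_frame("side");s=arm.get_state();print(s["eef_pos"],s["force"],s["t"])
cv2.imwrite("pics/s3.png",cv2.resize(im[170:260,280:400],(800,600),interpolation=cv2.INTER_CUBIC))
```

```text
[0.43463907 0.05845503 0.12573564] [-3.30979016 -1.37245425 10.8897711 ] 4.8167
```

View pics/s3.png

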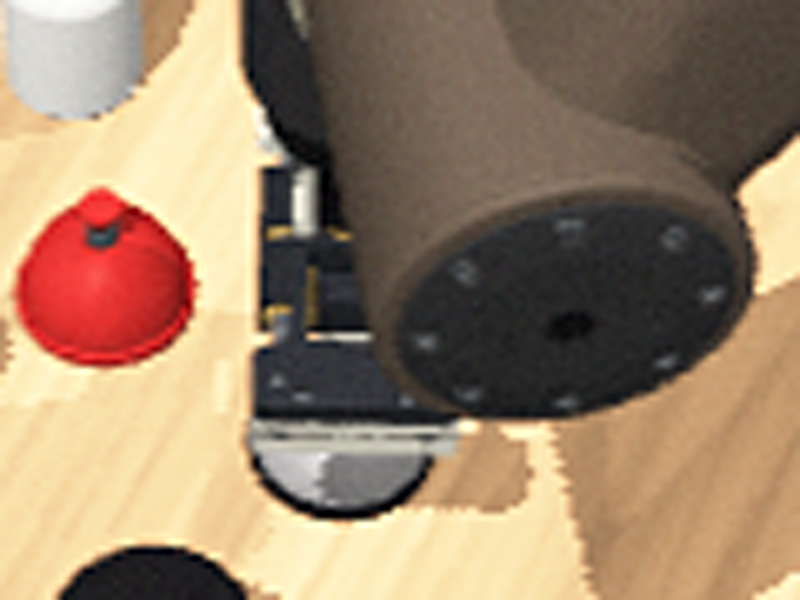

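The force jumped to 12 N at exactly 6 mm of travel, so the plunger is bottomed and the bell has rung. The view shows the gripper over the steel bell. Next I rise and go to the small cup.

>>> move_arm(increments=[{"jaw": -1,"dx": 0,"dy": 0,"dz": -0.004,"twist": 0},{"jaw": -1,"dx": 0,"dy": 0,"dz": -0.02,"twist": 0},{"jaw": -1,"dx": 0,"dy": 0,"dz": -0.035,"twist": 0},{"jaw": -1,"dx": 0,"dy": 0,"dz": -0.035,"twist": 0},{"jaw": -1,"dx": 0,"dy": 0,"dz": -0.035,"twist": 0},{"jaw": -1,"dx": 0,"dy": 0,"dz": -0.025,"twist": 0},{"jaw": -1,"dx": 0,"dy": 0,"dz": -0.01,"twist": 0},{"jaw": -1,"dx": 0,"dy": 0,"dz": 0,"twist": 0}])

```text
t: 5.48
eef_pos: [0.4356, 0.0591, 0.2918]
ee_rot: [3.141, 0.006, -2.717]
force: [0.3, -0.1, -0.7]
width: 0.0005
gripper_force: 0.0
```

>>> move_arm(increments=[{"jaw": -1,"dx": -0.0031,"dy": -0.028,"dz": 0,"twist": 0},{"jaw": -1,"dx": -0.0031,"dy": -0.028,"dz": 0,"twist": 0},{"jaw": -1,"dx": -0.0031,"dy": -0.028,"dz": 0,"twist": 0},{"jaw": -1,"dx": -0.0031,"dy": -0.028,"dz": 0,"twist": 0},{"jaw": -1,"dx": -0.0031,"dy": -0.028,"dz": 0,"twist": 0},{"jaw": -1,"dx": -0.0031,"dy": -0.028,"dz": 0,"twist": 0},{"jaw": -1,"dx": -0.0031,"dy": -0.028,"dz": 0,"twist": 0},{"jaw": -1,"dx": -0.0031,"dy": -0.028,"dz": 0,"twist": 0},{"jaw": -1,"dx": -0.0031,"dy": -0.028,"dz": 0,"twist": 0},{"jaw": -1,"dx": -0.0031,"dy": -0.028,"dz": 0,"twist": 0},{"jaw": -1,"dx": -0.0031,"dy": -0.028,"dz": 0,"twist": 0},{"jaw": -1,"dx": -0.0031,"dy": -0.028,"dz": 0,"twist": 0}])

```text
t: 6.48
eef_pos: [0.6068, -0.2337, 0.2868]
ee_rot: [3.14, -0.001, -2.718]
force: [0.7, -0.7, 1.0]
width: -0.0001
gripper_force: 0.0
```

>>> move_arm(increments=[{"jaw": -1,"dx": -0.0031,"dy": -0.028,"dz": 0,"twist": 0},{"jaw": -1,"dx": -0.0031,"dy": -0.028,"dz": 0,"twist": 0},{"jaw": -1,"dx": 0,"dy": 0,"dz": 0,"twist": 0},{"jaw": -1,"dx": 0,"dy": 0,"dz": 0,"twist": 0}])

```text
t: 6.82
eef_pos: [0.6351, -0.2821, 0.2857]
ee_rot: [3.139, -0.003, -2.72]
force: [0.3, 0.4, -0.3]
width: 0.0007
gripper_force: 0.0
```

>>> move_arm(increments=[{"jaw": -1,"dx": 0,"dy": 0,"dz": 0.02,"twist": 0},{"jaw": -1,"dx": 0,"dy": 0,"dz": 0.03,"twist": 0},{"jaw": -1,"dx": 0,"dy": 0,"dz": 0.03,"twist": 0},{"jaw": -1,"dx": 0,"dy": 0,"dz": 0.02,"twist": 0},{"jaw": -1,"dx": 0,"dy": 0,"dz": 0.01,"twist": 0},{"jaw": -1,"dx": 0,"dy": 0,"dz": 0,"twist": 0},{"jaw": -1,"dx": 0,"dy": 0,"dz": 0,"twist": 0}])

```text
t: 7.4
eef_pos: [0.6352, -0.2807, 0.1791]
ee_rot: [-3.142, -0.001, -2.717]
force: [-0.2, -0.3, 1.0]
width: 0.0001
gripper_force: 0.0
```

Run:
```python
from station import arm
import cv2
s=arm.get_state();print(s["eef_pos"],s["t"])
im=arm.grab_frame("side")
print([(d["score"],d["position"]) for d in arm.pinpoint("side","small_cup_lid")],[(d["score"],d["position"]) for d in arm.pinpoint("side","large_cup_lid")])
cv2.imwrite("pics/s4.png",im)
```

```text
[ 0.63524804 -0.28068842  0.17911958] 7.4
[(0.53, [0.6357, -0.2819, 0.0685])] [(0.75, [0.6433, 0.1636, 0.1398])]
```

View pics/s4.png

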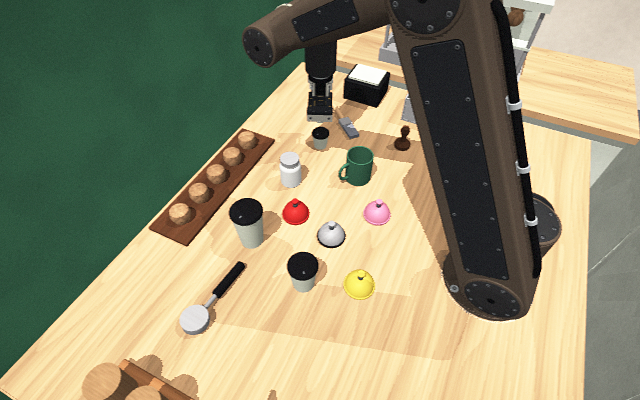

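The fingers are directly above the small cup at (320,138), the steel bell's knob is up at (331,223), and nothing has moved. Now I dwell.

>>> move_arm(increments=[{"jaw": -1,"dx": 0,"dy": 0,"dz": 0.01,"twist": 0},{"jaw": -1,"dx": 0,"dy": 0,"dz": 0,"twist": 0},{"jaw": -1,"dx": 0,"dy": 0,"dz": 0,"twist": 0},{"jaw": -1,"dx": 0,"dy": 0,"dz": 0,"twist": 0},{"jaw": -1,"dx": 0,"dy": 0,"dz": 0,"twist": 0},{"jaw": -1,"dx": 0,"dy": 0,"dz": 0,"twist": 0},{"jaw": -1,"dx": 0,"dy": 0,"dz": 0,"twist": 0},{"jaw": -1,"dx": 0,"dy": 0,"dz": 0,"twist": 0},{"jaw": -1,"dx": 0,"dy": 0,"dz": 0,"twist": 0},{"jaw": -1,"dx": 0,"dy": 0,"dz": 0,"twist": 0},{"jaw": -1,"dx": 0,"dy": 0,"dz": 0,"twist": 0},{"jaw": -1,"dx": 0,"dy": 0,"dz": 0,"twist": 0}])

```text
t: 8.55
eef_pos: [0.6351, -0.2811, 0.1689]
ee_rot: [-3.142, -0.0, -2.718]
force: [0.2, 0.4, 0.2]
width: 0.0005
gripper_force: 0.0
```

>>> move_arm(increments=[{"jaw": -1,"dx": 0,"dy": 0,"dz": 0,"twist": 0},{"jaw": -1,"dx": 0,"dy": 0,"dz": 0,"twist": 0},{"jaw": -1,"dx": 0,"dy": 0,"dz": 0,"twist": 0},{"jaw": -1,"dx": 0,"dy": 0,"dz": 0,"twist": 0},{"jaw": -1,"dx": 0,"dy": 0,"dz": 0,"twist": 0},{"jaw": -1,"dx": 0,"dy": 0,"dz": 0,"twist": 0},{"jaw": -1,"dx": 0,"dy": 0,"dz": 0,"twist": 0},{"jaw": -1,"dx": 0,"dy": 0,"dz": 0,"twist": 0},{"jaw": -1,"dx": 0,"dy": 0,"dz": 0,"twist": 0},{"jaw": -1,"dx": 0,"dy": 0,"dz": 0,"twist": 0},{"jaw": -1,"dx": 0,"dy": 0,"dz": 0,"twist": 0},{"jaw": -1,"dx": 0,"dy": 0,"dz": 0,"twist": 0}])

```text
t: 9.55
eef_pos: [0.6352, -0.2811, 0.1689]
ee_rot: [3.142, 0.0, -2.718]
force: [-0.0, 1.3, -0.9]
width: 0.0001
gripper_force: 0.0
```

>>> move_arm(increments=[{"jaw": -1,"dx": 0,"dy": 0,"dz": 0,"twist": 0},{"jaw": -1,"dx": 0,"dy": 0,"dz": -0.02,"twist": 0},{"jaw": -1,"dx": 0,"dy": 0,"dz": -0.03,"twist": 0},{"jaw": -1,"dx": 0,"dy": 0,"dz": -0.03,"twist": 0},{"jaw": -1,"dx": 0,"dy": 0,"dz": -0.03,"twist": 0},{"jaw": -1,"dx": 0,"dy": 0,"dz": -0.01,"twist": 0},{"jaw": -1,"dx": 0,"dy": 0,"dz": 0,"twist": 0},{"jaw": -1,"dx": 0,"dy": 0,"dz": 0,"twist": 0}])

```text
t: 10.22
eef_pos: [0.6352, -0.281, 0.2896]
ee_rot: [-3.141, 0.001, -2.718]
force: [0.5, -0.2, 0.5]
width: 0.0007
gripper_force: 0.0
```

>>> move_arm(increments=[{"jaw": -1,"dx": -0.0125,"dy": 0.0268,"dz": 0,"twist": 0},{"jaw": -1,"dx": -0.0125,"dy": 0.0268,"dz": 0,"twist": 0},{"jaw": -1,"dx": -0.0125,"dy": 0.0268,"dz": 0,"twist": 0},{"jaw": -1,"dx": -0.0125,"dy": 0.0268,"dz": 0,"twist": 0},{"jaw": -1,"dx": -0.0125,"dy": 0.0268,"dz": 0,"twist": 0},{"jaw": -1,"dx": -0.0125,"dy": 0.0268,"dz": 0,"twist": 0},{"jaw": -1,"dx": -0.0125,"dy": 0.0268,"dz": 0,"twist": 0},{"jaw": -1,"dx": -0.0125,"dy": 0.0268,"dz": 0,"twist": 0},{"jaw": -1,"dx": -0.0125,"dy": 0.0268,"dz": 0,"twist": 0},{"jaw": -1,"dx": -0.0125,"dy": 0.0268,"dz": 0,"twist": 0},{"jaw": -1,"dx": -0.0125,"dy": 0.0268,"dz": 0,"twist": 0},{"jaw": -1,"dx": -0.0125,"dy": 0.0268,"dz": 0,"twist": 0}])

```text
t: 11.22
eef_pos: [0.6388, 0.0751, 0.2872]
ee_rot: [3.141, -0.003, -2.718]
force: [0.9, 0.6, 0.3]
width: 0.0001
gripper_force: 0.0
```

>>> move_arm(increments=[{"jaw": -1,"dx": -0.0125,"dy": 0.0268,"dz": 0,"twist": 0},{"jaw": -1,"dx": -0.0125,"dy": 0.0268,"dz": 0,"twist": 0},{"jaw": -1,"dx": -0.0125,"dy": 0.0268,"dz": 0,"twist": 0},{"jaw": -1,"dx": 0,"dy": 0,"dz": 0,"twist": 0},{"jaw": -1,"dx": 0,"dy": 0,"dz": 0,"twist": 0},{"jaw": -1,"dx": 0,"dy": 0,"dz": 0,"twist": 0}])

```text
t: 11.72
eef_pos: [0.6402, 0.1624, 0.2875]
ee_rot: [-3.142, -0.002, -2.717]
force: [0.0, 0.6, -0.1]
width: 0.0005
gripper_force: 0.0
```

Now I descend 40 mm, to a grasp point about 60 mm above the lid, and dwell.

>>> move_arm(increments=[{"jaw": -1,"dx": 0,"dy": 0,"dz": 0.01,"twist": 0},{"jaw": -1,"dx": 0,"dy": 0,"dz": 0.02,"twist": 0},{"jaw": -1,"dx": 0,"dy": 0,"dz": 0.01,"twist": 0},{"jaw": -1,"dx": 0,"dy": 0,"dz": 0,"twist": 0},{"jaw": -1,"dx": 0,"dy": 0,"dz": 0,"twist": 0},{"jaw": -1,"dx": 0,"dy": 0,"dz": 0,"twist": 0},{"jaw": -1,"dx": 0,"dy": 0,"dz": 0,"twist": 0},{"jaw": -1,"dx": 0,"dy": 0,"dz": 0,"twist": 0},{"jaw": -1,"dx": 0,"dy": 0,"dz": 0,"twist": 0},{"jaw": -1,"dx": 0,"dy": 0,"dz": 0,"twist": 0},{"jaw": -1,"dx": 0,"dy": 0,"dz": 0,"twist": 0},{"jaw": -1,"dx": 0,"dy": 0,"dz": 0,"twist": 0}])

```text
t: 12.72
eef_pos: [0.6408, 0.1625, 0.2491]
ee_rot: [3.142, 0.0, -2.718]
force: [-0.2, -1.0, 0.1]
width: 0.0003
gripper_force: 0.0
```

>>> move_arm(increments=[{"jaw": -1,"dx": 0,"dy": 0,"dz": 0,"twist": 0},{"jaw": -1,"dx": 0,"dy": 0,"dz": 0,"twist": 0},{"jaw": -1,"dx": 0,"dy": 0,"dz": 0,"twist": 0},{"jaw": -1,"dx": 0,"dy": 0,"dz": 0,"twist": 0},{"jaw": -1,"dx": 0,"dy": 0,"dz": 0,"twist": 0},{"jaw": -1,"dx": 0,"dy": 0,"dz": 0,"twist": 0},{"jaw": -1,"dx": 0,"dy": 0,"dz": 0,"twist": 0},{"jaw": -1,"dx": 0,"dy": 0,"dz": 0,"twist": 0},{"jaw": -1,"dx": 0,"dy": 0,"dz": 0,"twist": 0},{"jaw": -1,"dx": 0,"dy": 0,"dz": 0,"twist": 0},{"jaw": -1,"dx": 0,"dy": 0,"dz": 0,"twist": 0},{"jaw": -1,"dx": 0,"dy": 0,"dz": 0,"twist": 0}])

```text
t: 13.72
eef_pos: [0.6408, 0.1625, 0.249]
ee_rot: [3.142, 0.0, -2.718]
force: [-0.6, -0.0, -0.3]
width: 0.0003
gripper_force: 0.0
```

>>> move_arm(increments=[{"jaw": -1,"dx": 0,"dy": 0,"dz": 0,"twist": 0},{"jaw": -1,"dx": 0,"dy": 0,"dz": 0,"twist": 0},{"jaw": -1,"dx": 0,"dy": 0,"dz": 0,"twist": 0},{"jaw": -1,"dx": 0,"dy": 0,"dz": 0,"twist": 0},{"jaw": -1,"dx": 0,"dy": 0,"dz": 0,"twist": 0},{"jaw": -1,"dx": 0,"dy": 0,"dz": 0,"twist": 0}])

```text
t: 14.22
eef_pos: [0.6407, 0.1625, 0.2489]
ee_rot: [3.142, -0.0, -2.718]
force: [0.3, 0.1, 0.1]
width: 0.0005
gripper_force: 0.0
```

Run:
```python
from station import arm
import cv2
cv2.imwrite("pics/s5.png",arm.grab_frame("side"))
s=arm.get_state();print(s["eef_pos"],s["t"])
```

```text
[0.64075624 0.16248738 0.24897591] 14.2667
```

View pics/s5.png

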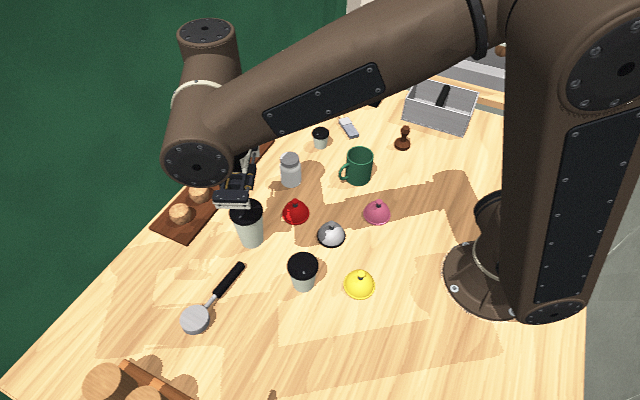

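The gripper is above the large cup at (247,210), everything stands where it was, and the bell is up at (331,228).

```bash
python3 -c "
from station import arm
print(arm.job_done())"
```

```text
the job is handed in; nothing more can be done
None
```

I rang the steel bell, pointed for about two seconds at the smallest cup and then the largest, and handed the job in at about 14 s still pointing at the largest; the camera showed nothing moved, but the hand-in returned no verdict.

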